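Snug the loose lids, then shelve the specimen tray

TASK

Some of the lids on the three specimen jars in the pulled-out tray are loose, though they look no different: feel each one and turn the loose ones clockwise until they are snug against their stop, without wrenching them. Only when all three lids are tight, slide the tray gently all the way home into its cabinet, the jars standing in their cells, and leave the other things on the bench where they are.

Things in the scene. Friction and masses are not known exactly. Their poses are not given: they have to be found in the camera images.
- lid_top_a (a point): centre of the top face of jar a's black screw lid (100 mm across, 24 mm high), turning with it; z up. Four lugs 90 deg apart, 14 mm wide, 20 mm high (2 to 22 mm below this point), end 68 mm from the axis; +x, +y, -x and -y each point along one. Tightens clockwise from above. If loose it turns up to 1.4 rad before its stop, under 2 to 3 N at a lug's end; 8 to 15 N there is snug.
- lid_top_b (a point): centre of the top face of jar b's black screw lid (100 mm across, 24 mm high), turning with it; z up. Four lugs 90 deg apart, 14 mm wide, 20 mm high (2 to 22 mm below this point), end 68 mm from the axis; +x, +y, -x and -y each point along one. Tightens clockwise from above. If loose it turns up to 1.4 rad before its stop, under 2 to 3 N at a lug's end; 8 to 15 N there is snug.
- lid_top_c (a point): centre of the top face of jar c's black screw lid (100 mm across, 24 mm high), turning with it; z up. Four lugs 90 deg apart, 14 mm wide, 20 mm high (2 to 22 mm below this point), end 68 mm from the axis; +x, +y, -x and -y each point along one. Tightens clockwise from above. If loose it turns up to 1.4 rad before its stop, under 2 to 3 N at a lug's end; 8 to 15 N there is snug.
- jar_a: square white specimen jar, 96 x 96 mm, 86 mm high to the shoulder, lid top 122 mm above its base, 0.8 kg, in any one of the tray's three cells (walls 50 mm high, 98 mm inside), so it cannot turn with its lid. Where its lid's thread stops differs from jar to jar and cannot be seen. Origin: centre of its underside, on the tray floor; z up.
- jar_b: square white specimen jar, 96 x 96 mm, 86 mm high to the shoulder, lid top 122 mm above its base, 0.8 kg, in any one of the tray's three cells (walls 50 mm high, 98 mm inside), so it cannot turn with its lid. Where its lid's thread stops differs from jar to jar and cannot be seen. Origin: centre of its underside, on the tray floor; z up.
- jar_c: square white specimen jar, 96 x 96 mm, 86 mm high to the shoulder, lid top 122 mm above its base, 0.8 kg, in any one of the tray's three cells (walls 50 mm high, 98 mm inside), so it cannot turn with its lid. Where its lid's thread stops differs from jar to jar and cannot be seen. Origin: centre of its underside, on the tray floor; z up.
- tray (a joint): how far the pull-out tray has been pushed in, m: 0 = pulled right out (as at the start), 0.185 = fully home, its front panel against the cabinet. It runs on slides, needs about 8 to 12 N to move and stays where it is left.
- handle (a point): middle of the tray's steel bar handle, 42 mm above the bench; bar 11 mm thick, 160 mm long along y, 35 mm in front of the tray's panel (12 to 68 mm above the bench). +x is the way the tray goes in; the row of jars lies 127 mm along +x, spaced 170 mm along y; the white cabinet's open front (560 mm wide, 172 mm high) lies 227 mm along +x at the start.
- slide_box: bystander: wooden microscope-slide box, 182 x 100 x 35 mm, lying flat; origin: centre of its underside.
- beaker: bystander: glass beaker, 72 mm across, 95 mm high; origin: centre of its underside.
- dropper_bottle: bystander: brown glass bottle, 48 mm across, 95 mm high; origin: centre of its underside.
There are look-alikes about, which are no part of the job. Leave any green or yellow look-alike of the jar_b alone.

How it is judged:
By the outcome, as a careful person would: the job done as asked, in the order asked, and still so for the second after the job is handed in, with the robot touching nothing.
It also fails if it takes over 56 s, if anything falls off the work surface, if the arm or the gripper's body presses on something with over 40 N, if the wrist force passes 120 N, or if a joint passes its speed limit or range.

ROBOT

A 7-joint arm with a two-finger parallel gripper is mounted at the origin on the work surface. World frame = base frame: x ahead of the robot, y to its left, z up, the work surface at z = 0. Lengths are in m, angles in rad, forces in N, time in s.
With the tool pointing down it reaches from about 0.35 to 0.9 m from the base axis. Payload 7.2 kg.
Tool frame: the origin (TCP) lies midway between the tips of the shut fingers; the grasp point (between the pads) lies 19 mm behind it (manip.tcp_to_grasp is the distance from the TCP to the grasp point, in m); z points along the fingers, x is the direction in which the jaws open and shut, and the axes are right-handed (so a half turn about z gives the same grasp; the last joint's range is limited). The gripper opens to 85 mm and grips with 20 to 120 N. Pads are 22 mm wide; open, the fingers measure 114 mm over their backs; the gripper's body (76 mm by 85 mm) begins 54 mm behind the grasp point. The pads swing forward as they close: fully open they stand 13 mm farther back than shut.
Start: joints at [1.066, 0.411, -0.013, 1.596, 0.006, 1.134, -0.082], TCP at [0.264, -0.566, 0.231] pointing down, gripper open.
Joint ranges: [-2.95, 2.95], [-0.29, 1.99], [-1.47, 1.44], [0.14, 2.54], [-1.03, 4.17], [0.13, 1.85], [-2.86, 2.86]. Speed limits (rad/s): [2.39, 2.39, 3.01, 3.01, 3.14, 3.14, 3.14].

INTERFACE

Orientations are given as [roll, pitch, yaw] about the fixed x, y, z axes, in that order (R = Rz(yaw) Ry(pitch) Rx(roll)).
In Python, from workcell import manip gives the robot as it stands.
- The arm moves only by the tool move_arm, never from a script. Its argument "motion" is one flat list of numbers, 7 for each row, row after row: the shift along the tool's x, y, z in cm, then the turn, a rotation vector about the tool's x, y, z in degrees, then the opening, from 0 (shut) to 1 (fully open). In form: [tx, ty, tz, rx, ry, rz, fingers, tx, ty, tz, rx, ry, rz, fingers, ...]. A call has 1 to 20 rows; each row shifts and turns the commanded pose from where the row before left it, along the tool's axes as they then stand; what a row does not reach is not made up. A row lasts 1/10 s, in which the tool goes at most 50 mm and 8.59 degrees, less where a joint would pass 70% of its speed; a pose out of reach is approached as far as the arm can. A call is refused whole if a number of a shift passes 5 or a number of a turn 8.59, either way. A call with a gripper value outside its range is refused whole. The fingers move at their own pace and stop on an object; the grip force is fixed at half the most. Time passes only in rows, so rows that do not move let the fingers close. It gives the time, the measured TCP pose, the force and the opening at its end, in the units of the state.
- manip.get_obs(): the state, without advancing time (a new reading comes with each control period).
- manip.read_camera(name): name is "scene" or "top" or "wrist"; returns the picture (400x640x3 uint8, red, green, blue); there is no depth.
- manip.camera_model(name): a dict with "fov_y" (degrees; the focal length in pixels is half the picture's height over the tangent of half this angle, whatever the lens; pixels are square), "cx", "cy" (the principal point, pixels), "rvec" (rotation vector, rad) and "tvec" (3), from world to camera coordinates, as OpenCV has them. Camera axes: x right, y down, z forward; pixel columns grow to the right and rows downward; lengths in m; the calibration is good to about 2 mm. The wrist camera is an equidistant fisheye: a pixel r from the principal point sees the ray r / f radians off the axis. A picture is of the moment at which its call begins: read the wrist's pose just before it. camera_model takes no time and is no camera call; for the wrist camera it gives the pose at the moment of the call.
- manip.job_done(): hands the job in, once; it reports no verdict.
The state is a dict: "time": time; "joint_positions": joint angles; "joint_vel": joint speeds; "tau": joint torques, N m; "position": TCP position; "ee_rot": TCP orientation; "contact_force": force on the tool from outside, world axes, zero at the start; "torque": the same for the moment, N m; "opening": finger opening in m.
Only numpy, scipy, OpenCV 4.12 (cv2) and the standard library are available. Lean on these libraries where they do the work, as an engineer would, in place of code of your own. Each camera call takes 0.05 s, during which the arm holds its last target.

## Working session

There is one attempt and no reset: what is moved stays moved. The work goes in short steps, Python scripts to look and compute and a tool call to move; the robot and the scene stay as the last step left them, time stands still between calls to the robot, and variables do not carry over. Pictures are saved under pics/ and viewed, and the job is handed in when it is done.

Besides the shell and the picture viewer there is one more tool, called after "Request:" as name(argument=value, ...) on one line, values as JSON. move_arm: Moves the arm, as the interface text tells. Its arguments: {"type":"object","properties":{"motion":{"type":"array","items":{"type":"number"}}},"required":["motion"]}

```bash
ls; mkdir -p pics
python3 - <<'E'
from workcell import manip
import cv2
o=manip.get_obs();print(o)
for n in("scene","top","wrist"):
    m=manip.camera_model(n);print(n,m)
    cv2.imwrite(f"pics/{n}0.png",manip.read_camera(n)[:,:,::-1])
E
```

```text
pics
{'time': 0.0, 'joint_positions': array([ 1.06583459,  0.41194389, -0.01273875,  1.5970725 ,  0.00556104,
        1.13431715, -0.08221628]), 'joint_vel': array([ 2.70507587e-04,  2.59182207e-04,  2.05402609e-03, -1.36072444e-03,
       -1.20609333e-03,  7.48129219e-04,  5.16890159e-05]), 'tau': array([ 1.85747108e-04, -6.00621557e+01,  6.82947468e-01, -2.99418604e+01,
        1.39836190e-02,  1.05738730e-02,  9.67983709e-06]), 'position': array([ 0.26414507, -0.56586283,  0.23041388]), 'ee_rot': array([ 3.14151713e+00,  1.70457166e-03, -1.13401815e+00]), 'contact_force': array([-0.40371734, -0.01946213, -0.21012525]), 'torque': array([-0.04593388,  0.02467794,  0.023868  ]), 'opening': 0.08555683601995609}
scene {'fov_y': 45.10231854239967, 'cx': 322.0882026713551, 'cy': 207.33940283170492, 'rvec': array([ 2.30582883,  0.12978395, -0.077713  ]), 'tvec': array([-0.4768231 ,  0.04308557,  1.72839168])}
top {'fov_y': 45.46252691689763, 'cx': 324.8545509100415, 'cy': 192.3312833651721, 'rvec': array([ 2.16270691, -2.18413062,  0.10243646]), 'tvec': array([0.01765903, 0.5237579 , 1.69973069])}
wrist {'fov_y': 65.70646984690485, 'cx': 319.0900089354652, 'cy': 203.47316870306886, 'rvec': array([-2.43734563,  1.55132656,  0.22908461]), 'tvec': array([-0.62354773, -0.03707985,  0.38023871])}
```

View pics/scene0.png

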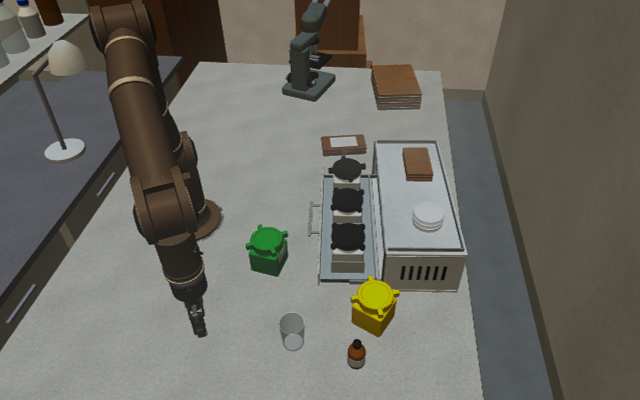

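View pics/top0.png

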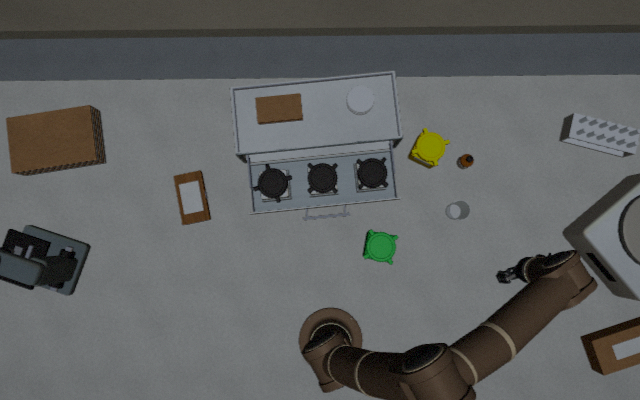

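View pics/wrist0.png

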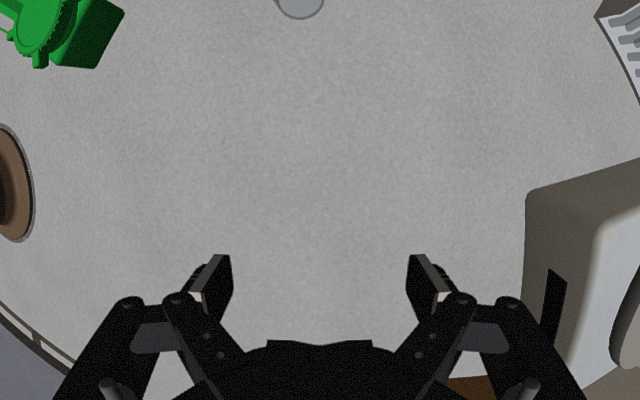

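```bash
cat > h.py <<'E'
from workcell import manip
import numpy as np,cv2
from scipy.spatial.transform import Rotation as Ro
S=(400,640)
def K(m):
    f=200/np.tan(np.radians(m['fov_y']/2));return f,np.array([[f,0,m['cx']],[0,f,m['cy']],[0,0,1]])
def proj(m,P):
    f,k=K(m);R=cv2.Rodrigues(m['rvec'])[0];p=np.atleast_2d(P)@R.T+m['tvec'];q=p@k.T;return q[:,:2]/q[:,2:]
def ray(m,uv,fish=False):
    f,k=K(m);R=cv2.Rodrigues(m['rvec'])[0]
    x=(uv[0]-m['cx'])/f;y=(uv[1]-m['cy'])/f
    if fish:
        r=np.hypot(x,y);d=np.array([x/r*np.sin(r),y/r*np.sin(r),np.cos(r)])
    else: d=np.array([x,y,1.])
    return -R.T@m['tvec'],R.T@d
def bp(m,uv,z,fish=False):
    o,d=ray(m,uv,fish);return o+d*(z-o[2])/d[2]
def tri(m1,u1,m2,u2,f2=False):
    o1,d1=ray(m1,u1);o2,d2=ray(m2,u2,f2)
    s=np.linalg.lstsq(np.c_[d1,-d2],o2-o1,rcond=None)[0];a=o1+s[0]*d1;b=o2+s[1]*d2
    return (a+b)/2,np.linalg.norm(a-b)
E
python3 - <<'E'
import cv2
a=cv2.imread("pics/top0.png")[135:235,235:415];cv2.imwrite("pics/topc.png",cv2.resize(a,None,fx=4.4,fy=4.4,interpolation=2))
a=cv2.imread("pics/scene0.png")[140:290,300:400];cv2.imwrite("pics/scenec.png",cv2.resize(a,None,fx=4,fy=4,interpolation=2))
E
```

```text
(no output)
```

View pics/topc.png

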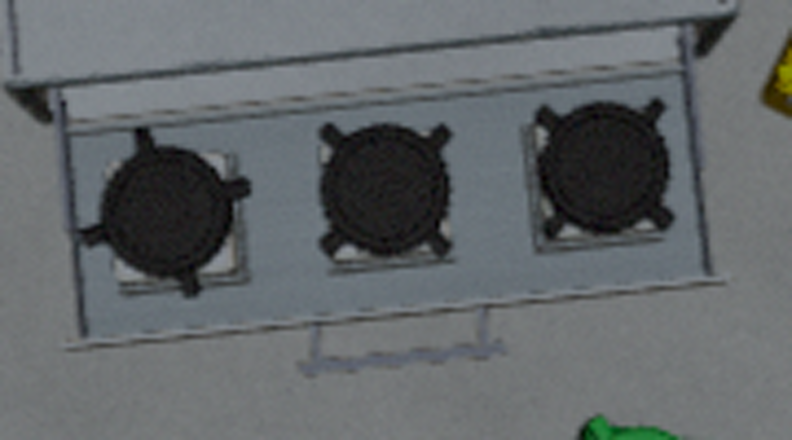

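View pics/scenec.png

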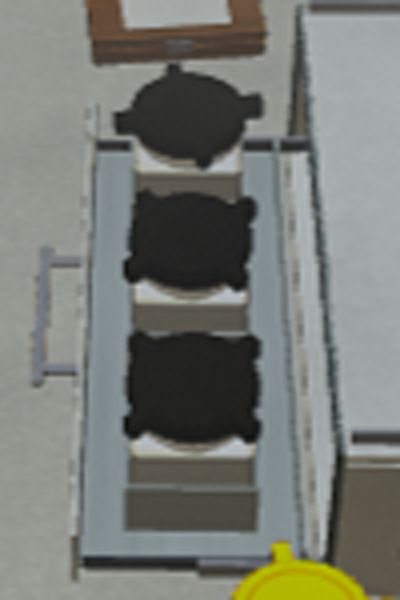

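Run:
```python
from h import *
t=manip.camera_model('top');s=manip.camera_model('scene')
T=lambda p:((p[0]+.5)/4.4-.5+235,(p[1]+.5)/4.4-.5+135)
Sc=lambda p:((p[0]+.5)/4-.5+300,(p[1]+.5)/4-.5+140)
for c,sc in (((168,211),(190,114)),((385,190),(190,240)),((602,167),(195,388))): print(tri(t,T(c),s,Sc(sc)))
L=dict(l=((168,211),[(142,131),(248,187),(193,294),(83,237)]),m=((385,190),[(328,133),(443,132),(442,250),(330,248)]),r=((602,167),[(544,113),(657,107),(668,220),(550,233)]))
for k,(c,l) in L.items():
    C=bp(t,T(c),.127);print(k,C,np.mean([bp(t,T(p),.127) for p in l],0))
    for p in l:
        d=bp(t,T(p),.12)-C;print('  ',np.hypot(*d[:2]).round(4),np.degrees(np.arctan2(d[1],d[0])).round(1))
a=bp(t,T((308,368)),.042);b=bp(t,T((500,347)),.042);print(a,b,(a+b)/2,a-b,np.degrees(np.arctan2(*(b-a)[:2])))
print(bp(t,T((68,346)),.068),bp(t,T((725,280)),.068), bp(t,T((5,85)),.172),bp(t,T((737,12)),.172))
for n,p in dict(green=(380,246),yel=(429,147),bk=(457,211),drop=(465,160)).items(): print(n,bp(t,p,.1))
```

```text
(array([0.54960881, 0.18933443, 0.12827904]), np.float64(0.0007520578558849841))
(array([0.56387992, 0.02137171, 0.12624787]), np.float64(0.0006085211538065853))
(array([ 0.58094805, -0.14720509,  0.12379509]), np.float64(0.00026733101463217654))
l [0.54938378 0.1894062  0.127     ] [0.54854929 0.1905665  0.127     ]
   0.0672 18.3
   0.0643 -72.8
   0.0667 -163.8
   0.0693 105.8
m [0.56408805 0.02142002 0.127     ] [0.56361648 0.02084493 0.127     ]
   0.0637 43.7
   0.0648 -44.8
   0.0638 -136.7
   0.0616 135.6
r [ 0.58038215 -0.14690762  0.127     ] [ 0.57950469 -0.14902306  0.127     ]
   0.062 44.9
   0.0653 -43.0
   0.0656 -128.7
   0.0647 141.1
[0.43037479 0.08542059 0.042     ] [ 0.44582541 -0.07004389  0.042     ] [0.4381001  0.00768835 0.042     ] [-0.01545062  0.15546447  0.        ] 174.32437586548775
[0.44873713 0.27547153 0.068     ] [ 0.49633026 -0.24934903  0.068     ] [0.64127532 0.30780317 0.172     ] [ 0.69184769 -0.24709161  0.172     ]
green [ 0.33074915 -0.17406621  0.1       ]
yel [ 0.67187392 -0.35188376  0.1       ]
bk [ 0.4478091 -0.4414503  0.1      ]
drop [ 0.6248592  -0.47560127  0.1       ]
```

```bash
cat >> h.py <<'E'
def Rd(yaw,tilt=0): # yaw deg; 
    return Ro.from_euler('z',yaw,degrees=True)*Ro.from_euler('x',180,degrees=True)*Ro.from_euler('x',tilt,degrees=True)
def cur():
    o=manip.get_obs();return np.array(o['position']),Ro.from_euler('xyz',o['ee_rot'])
def rows(wps,fing=0,dec=2,start=None):
    """wps list of (pos,yaw,n); print rows"""
    p,R=cur() if start is None else start
    out=[]
    for w in wps:
        pos,yaw,n=w[:3];tl=w[3] if len(w)>3 else 0
        pos=np.array(pos,float);R1=Rd(yaw,tl);p0=p.copy();rv=(R.inv()*R1).as_rotvec();R0=R
        for i in range(n):
            tp=p0+(pos-p0)*(i+1)/n
            tR=R0*Ro.from_rotvec(rv*(i+1)/n)
            s=np.round(R.inv().apply(tp-p)*100,dec);t=np.round(np.degrees((R.inv()*tR).as_rotvec()),1)
            out+= [*s,*t,fing];
            p=p+R.apply(s/100);R=R*Ro.from_rotvec(np.radians(t))
    print(len(out)//7,'rows',[float(x)+0. for x in out]);print('end',p,R.as_euler('xyz',degrees=True))
    return p,R
def st():
    o=manip.get_obs();print('t',round(o['time'],2),'pos',o['position'].round(4),'rpy',np.degrees(o['ee_rot']).round(1),'F',o['contact_force'].round(2),'T',o['torque'].round(2),'op',round(o['opening'],4),'q',o['joint_positions'].round(2))
E
python3 - <<'E'
from h import *
rows([((.50,-.09,.27),0,13)])
E
```

```text
13 rows [-2.55, -3.19, -0.3, 0.0, 0.0, -5.0, 0.0, -2.26, -3.41, -0.3, 0.0, 0.0, -5.0, 0.0, -1.96, -3.58, -0.3, 0.0, 0.0, -5.0, 0.0, -1.64, -3.75, -0.3, 0.0, 0.0, -5.0, 0.0, -1.3, -3.87, -0.3, 0.0, 0.0, -5.0, 0.0, -0.97, -3.97, -0.3, 0.0, 0.0, -5.0, 0.0, -0.61, -4.04, -0.3, 0.0, 0.0, -5.0, 0.0, -0.26, -4.08, -0.3, 0.0, 0.0, -5.0, 0.0, 0.1, -4.08, -0.3, 0.0, 0.0, -5.0, 0.0, 0.45, -4.06, -0.3, 0.0, 0.0, -5.0, 0.0, 0.81, -4.01, -0.3, 0.0, 0.0, -5.0, 0.0, 1.15, -3.92, -0.3, -0.1, 0.0, -5.0, 0.0, 1.49, -3.8, -0.31, 0.0, 0.0, -5.0, 0.0]
end [ 0.49997137 -0.09003908  0.27003755] [1.79964067e+02 4.98221004e-02 2.76241892e-02]
```

Request:
move_arm(motion=[-2.55,-3.2,-0.3,0,0,-5,0,-2.25,-3.4,-0.3,0,0,-5,0,-1.95,-3.6,-0.3,0,0,-5,0,-1.65,-3.75,-0.3,0,0,-5,0,-1.3,-3.85,-0.3,0,0,-5,0,-0.95,-3.95,-0.3,0,0,-5,0,-0.6,-4.05,-0.3,0,0,-5,0,-0.25,-4.1,-0.3,0,0,-5,0,0.1,-4.1,-0.3,0,0,-5,0,0.45,-4.05,-0.3,0,0,-5,0,0.8,-4,-0.3,0,0,-5,0,1.15,-3.9,-0.3,0,0,-5,0,1.5,-3.8,-0.3,0,0,-5,0,0,0,0,0,0,0,0,0,0,0,0,0,0,0])

```text
time: 1.65
position: [0.5006, -0.0901, 0.27]
ee_rot: [-3.142, 0.001, 0.002]
contact_force: [-0.9, -0.3, -0.5]
opening: 0.0002
```

Run:
```python
from h import *
st();print(manip.camera_model('wrist'))
a=manip.read_camera('wrist')[:,:,::-1];cv2.imwrite('pics/w1.png',a)
```

```text
t 1.65 pos [ 0.5006 -0.0901  0.27  ] rpy [-1.8e+02  0.0e+00  1.0e-01] F [-0.9  -0.27 -0.53] T [-0.08 -0.02 -0.02] op 0.0002 q [ 0.5   0.22 -0.49  1.8   0.11  1.16 -0.02]
{'fov_y': 65.70646984690485, 'cx': 319.0900089354652, 'cy': 203.47316870306886, 'rvec': array([-2.85215810e+00, -3.20185864e-03,  6.84650182e-04]), 'tvec': array([-0.50039202, -0.1350613 ,  0.39133436])}
```

View pics/w1.png

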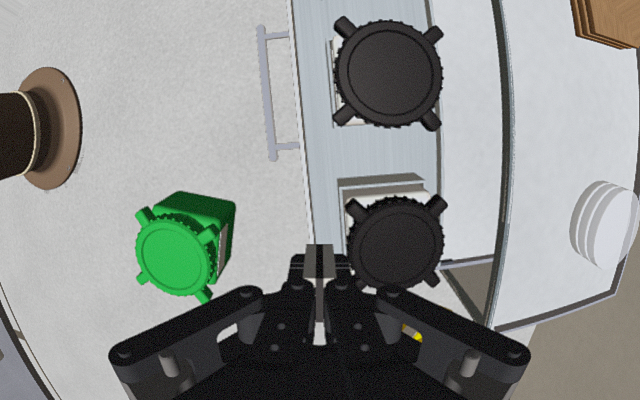

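Run:
```python
import cv2
a=cv2.imread("pics/w1.png");cv2.imwrite("pics/w1a.png",cv2.resize(a[0:140,320:460],None,fx=4,fy=4,interpolation=2))
cv2.imwrite("pics/w1b.png",cv2.resize(a[180:300,250:460],None,fx=3.8,fy=3.8,interpolation=2))
```

```text
(no output)
```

View pics/w1a.png

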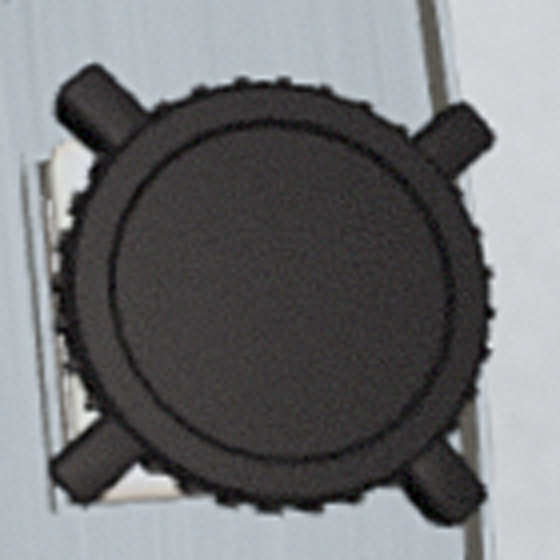

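View pics/w1b.png

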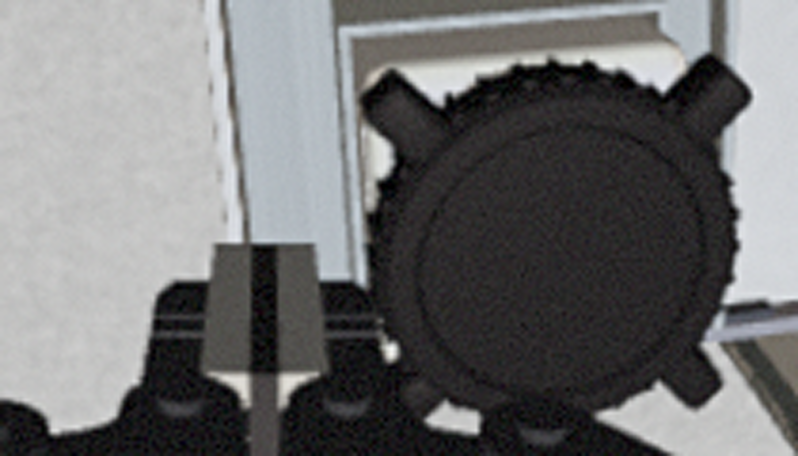

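Run:
```python
from h import *
m=manip.camera_model('wrist')
for n,s,off,c,l in (('m',4,(320,0),(282,292),[(75,85),(482,125),(455,505),(70,485)]),('r',3.8,(250,180),(560,262),[(382,92),(732,75),(708,390),(420,398)])):
    f=lambda p:((p[0]+.5)/s-.5+off[0],(p[1]+.5)/s-.5+off[1])
    C=bp(m,f(c),.127,True);print(n,C)
    for p in l:
        d=bp(m,f(p),.123,True)-C;print('  ',np.hypot(*d[:2]).round(4),np.degrees(np.arctan2(d[1],d[0])).round(1))
print('tip',[ray(m,((q+.5)/3.8-.5+250,(245+.5)/3.8-.5+180),True) for q in (212,316)])
```

```text
m [0.56557292 0.02233508 0.127     ]
   0.0687 133.7
   0.0708 42.6
   0.0663 -46.7
   0.0676 -136.0
r [ 0.58106766 -0.15210384  0.127     ]
   0.0691 136.8
   0.0693 48.7
   0.0702 -41.3
   0.0574 -128.8
tip [(array([ 0.50056403, -0.01791757,  0.41306443]), array([-0.04517341, -0.40841573, -0.91167755])), (array([ 0.50056403, -0.01791757,  0.41306443]), array([ 0.04291332, -0.40843995, -0.91177588]))]
```

```bash
cat >> h.py <<'E'
JC=dict(m=np.array([.565,.022]),r=np.array([.5805,-.1472]),l=np.array([.549,.191]))
def fp(j,th,v,u=.067,z=.110):
    a=np.radians(th);p=JC[j]+u*np.array([np.cos(a),np.sin(a)])+v*np.array([-np.sin(a),np.cos(a)]);return (*p,z)
def loc(j,th):
    p,R=cur();a=np.radians(th);d=p[:2]-JC[j];o=manip.get_obs();F=o['contact_force'][:2]
    r=np.array([np.cos(a),np.sin(a)]);n=np.array([-r[1],r[0]])
    print('u %.4f v %.4f Fr %.2f Fn %.2f'%(d@r,d@n,F@r,F@n))
E
python3 - <<'E'
from h import *
rows([(fp('r',-133,.026,z=.25),47,6),(fp('r',-133,.026),47,6)])
E
```

```text
12 rows [0.9, 2.04, 0.33, 0.0, 0.0, -7.8, 0.0, 0.61, 2.15, 0.33, 0.0, 0.0, -7.9, 0.0, 0.31, 2.2, 0.34, 0.0, 0.0, -7.8, 0.0, 0.0, 2.23, 0.33, 0.0, 0.0, -7.8, 0.0, -0.29, 2.21, 0.33, 0.0, 0.0, -7.9, 0.0, -0.6, 2.15, 0.33, 0.0, 0.1, -7.8, 0.0, 0.0, 0.0, 2.33, 0.0, 0.0, 0.0, 0.0, 0.0, 0.0, 2.34, 0.0, 0.0, 0.0, 0.0, -0.01, 0.0, 2.33, 0.0, 0.0, 0.0, 0.0, 0.0, 0.0, 2.34, 0.0, 0.0, 0.0, 0.0, 0.0, 0.0, 2.33, 0.0, 0.0, 0.0, 0.0, 0.0, 0.0, 2.33, 0.0, 0.0, 0.0, 0.0]
end [ 0.55380453 -0.21388409  0.11002851] [-1.79983792e+02 -4.75598760e-02  4.69791705e+01]
```

Request:
move_arm(motion=[0.9,2.05,0.35,0,0,-7.8,0,0.6,2.15,0.35,0,0,-7.9,0,0.3,2.2,0.3,0,0,-7.8,0,0,2.25,0.3,0,0,-7.8,0,-0.3,2.2,0.35,0,0,-7.9,0,-0.6,2.15,0.35,0,0,-7.8,0,0,0,3.5,0,0,0,0,0,0,3.5,0,0,0,0,0,0,3,0,0,0,0])

```text
time: 2.6
position: [0.5523, -0.216, 0.1483]
ee_rot: [-3.141, 0.002, 0.817]
contact_force: [0.0, -0.2, 0.2]
opening: -0.0001
```

Run:
```python
from h import *
st();loc('r',-133)
a=manip.read_camera('wrist')[:,:,::-1];cv2.imwrite('pics/w2.png',a)
```

```text
t 2.6 pos [ 0.5523 -0.216   0.1483] rpy [-1.799e+02  1.000e-01  4.680e+01] F [ 0.02 -0.23  0.22] T [-0.03  0.03  0.03] op -0.0001 q [ 0.67  0.5  -0.52  1.74  0.29  0.99  0.86]
u 0.0695 v 0.0263 Fr 0.16 Fn 0.17
```

View pics/w2.png

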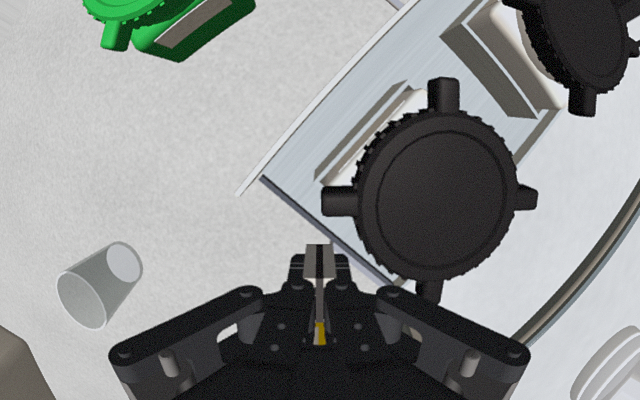

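Request:
move_arm(motion=[0.3,0,1.3,0,0,0,0,0,0,1.3,0,0,0,0,0,0,1.2,0,0,0,0,0,0,0,0,0,0,0])

```text
time: 3.05
position: [0.5554, -0.2115, 0.1112]
ee_rot: [-3.14, 0.001, 0.821]
contact_force: [-0.1, 0.8, -0.7]
opening: -0.0001
```

Run:
```python
from h import *
st();loc('r',-133)
```

```text
t 3.05 pos [ 0.5554 -0.2115  0.1112] rpy [-1.799e+02  1.000e-01  4.700e+01] F [-0.13  0.78 -0.73] T [ 0.    0.03 -0.01] op -0.0001 q [ 0.65  0.54 -0.51  1.77  0.32  0.92  0.83]
u 0.0641 v 0.0255 Fr -0.48 Fn -0.63
```

Request:
move_arm(motion=[0,-0.3,0,0,0,0,0,0,-0.2,0,0,0,0,0,0,0,0,0,0,0,0])

```text
time: 3.35
position: [0.5526, -0.2077, 0.1131]
ee_rot: [3.141, -0.0, 0.821]
contact_force: [0.3, -0.4, -0.7]
opening: 0.0
```

Run:
```python
from h import *
st();loc('r',-133)
```

```text
t 3.35 pos [ 0.5526 -0.2077  0.1131] rpy [179.9  -0.   47. ] F [ 0.33 -0.42 -0.7 ] T [-0.03 -0.02 -0.01] op 0.0 q [ 0.65  0.53 -0.51  1.78  0.32  0.91  0.83]
u 0.0633 v 0.0209 Fr 0.08 Fn 0.53
```

Request:
move_arm(motion=[-0.2,-0.1,0,0,0,0,0,0,-0.1,0,0,0,0,0,0,0,0,0,0,0,0])

```text
time: 3.65
position: [0.5495, -0.2082, 0.1124]
ee_rot: [3.141, 0.0, 0.821]
contact_force: [-0.4, 0.4, -1.3]
opening: 0.0001
```

Run:
```python
from h import *
loc('r',-133)
```

```text
u 0.0657 v 0.0189 Fr 0.03 Fn -0.58
```

Request:
move_arm(motion=[0,-0.1,0,0,0,0,0,0,-0.1,0,0,0,0,0,0,0,0,0,0,0,0])

```text
time: 3.95
position: [0.5483, -0.2072, 0.1124]
ee_rot: [3.141, 0.0, 0.821]
contact_force: [0.2, -0.8, -0.6]
opening: -0.0001
```

Run:
```python
from h import *
loc('r',-133)
```

```text
u 0.0658 v 0.0173 Fr 0.41 Fn 0.70
```

Request:
move_arm(motion=[0,-0.1,0,0,0,0,0,0,-0.1,0,0,0,0,0,0,0,0,0,0,0,0])

```text
time: 4.25
position: [0.5479, -0.2066, 0.1128]
ee_rot: [3.138, -0.001, 0.82]
contact_force: [4.6, -5.4, -0.3]
opening: -0.0
```

Run:
```python
from h import *
loc('r',-133)
```

```text
u 0.0656 v 0.0167 Fr 0.76 Fn 7.06
```

Request:
move_arm(motion=[0,-0.1,0,0,0,0,0,0,-0.1,0,0,0,0,0,0,0,0,0,0,0,0])

```text
time: 4.55
position: [0.5476, -0.2063, 0.1131]
ee_rot: [3.136, -0.002, 0.82]
contact_force: [7.4, -8.5, -3.1]
opening: -0.0001
```

Run:
```python
from h import *
loc('r',-133)
```

```text
u 0.0657 v 0.0163 Fr 1.19 Fn 11.25
```

Request:
move_arm(motion=[0,0.4,0,0,0,0,0,0,0.8,0,0,0,0,0,0,0,-2.5,0,0,0,0,0,0,-2.5,0,0,0,0,0,0,0,0,0,0,0])

```text
time: 5.05
position: [0.556, -0.212, 0.1653]
ee_rot: [3.138, -0.002, 0.821]
contact_force: [0.9, -0.3, 0.2]
opening: 0.0005
```

Run:
```python
from h import *
st();loc('r',-133)
rows([(fp('m',-136.6,.025,u=.067,z=.16),43.4,5),(fp('m',-136.6,.025,u=.067,z=.112),43.4,3)],dec=2)
```

```text
t 5.05 pos [ 0.556  -0.212   0.1653] rpy [ 1.798e+02 -1.000e-01  4.710e+01] F [ 0.9  -0.26  0.24] T [-0.01  0.    0.04] op 0.0005 q [ 0.67  0.48 -0.53  1.72  0.28  1.01  0.87]
u 0.0641 v 0.0262 Fr -0.43 Fn 0.83
8 rows [2.18, -2.64, 0.1, 0.0, 0.0, 0.7, 0.0, 2.15, -2.67, 0.1, 0.1, -0.1, 0.8, 0.0, 2.11, -2.7, 0.11, 0.0, 0.0, 0.7, 0.0, 2.07, -2.73, 0.1, 0.1, 0.0, 0.7, 0.0, 2.05, -2.74, 0.11, 0.0, 0.0, 0.8, 0.0, 0.0, 0.0, 1.6, 0.0, 0.0, 0.0, 0.0, -0.01, 0.0, 1.6, 0.0, 0.0, 0.0, 0.0, 0.0, 0.0, 1.6, 0.0, 0.0, 0.0, 0.0]
end [ 0.53351124 -0.04224772  0.11198383] [ 1.79997782e+02 -3.40744502e-02  4.33527451e+01]
```

Request:
move_arm(motion=[2.2,-2.65,0.1,0,0,0.7,0,2.15,-2.65,0.1,0.1,0,0.8,0,2.1,-2.7,0.1,0,0,0.7,0,2.05,-2.75,0.1,0.1,0,0.7,0,2.05,-2.75,0.1,0,0,0.8,0,0,0,0,0,0,0,0,0,0,1.6,0,0,0,0,0,0,1.6,0,0,0,0,0,0,1.6,0,0,0,0,0,0,0,0,0,0,0])

```text
time: 6.05
position: [0.5296, -0.0425, 0.1071]
ee_rot: [-3.135, 0.003, 0.756]
contact_force: [-0.2, -0.3, -0.3]
opening: 0.0001
```

Run:
```python
from h import *
st();loc('m',-136.6)
a=manip.read_camera('wrist')[:,:,::-1];cv2.imwrite('pics/w3.png',a)
```

```text
t 6.05 pos [ 0.5296 -0.0425  0.1071] rpy [-179.6    0.2   43.3] F [-0.18 -0.25 -0.27] T [-0.01  0.01 -0.  ] op 0.0001 q [ 0.42  0.46 -0.55  1.92  0.31  0.85  0.47]
u 0.0700 v 0.0225 Fr 0.30 Fn 0.06
```

View pics/w3.png

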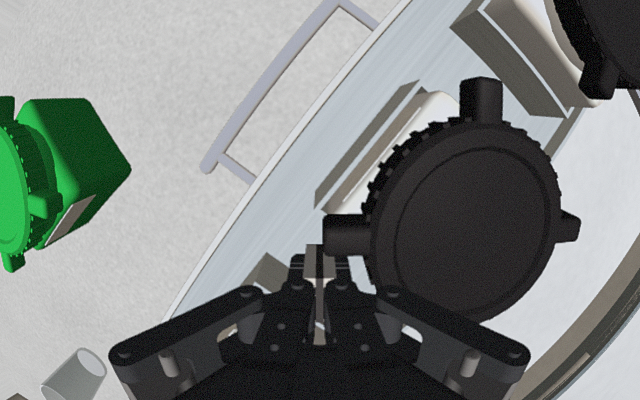

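Request:
move_arm(motion=[0.2,0,-0.2,0,0,0,0,0.2,0,-0.2,0,0,0,0,0,-0.2,0,0,0,0,0,0,0,0,0,0,0,0])

```text
time: 6.5
position: [0.5331, -0.0376, 0.1141]
ee_rot: [-3.139, -0.0, 0.757]
contact_force: [-0.4, -0.0, 0.1]
opening: -0.0001
```

Run:
```python
from h import *
loc('m',-136.6)
```

```text
u 0.0642 v 0.0214 Fr 0.28 Fn -0.21
```

Request:
move_arm(motion=[0,-0.1,0,0,0,0,0,0,-0.1,0,0,0,0,0,0,0,0,0,0,0,0])

```text
time: 6.8
position: [0.5314, -0.0364, 0.1135]
ee_rot: [-3.138, 0.0, 0.756]
contact_force: [0.1, 0.5, -0.2]
opening: 0.0001
```

Run:
```python
from h import *
loc('m',-136.6)
```

```text
u 0.0646 v 0.0193 Fr -0.41 Fn -0.28
```

Request:
move_arm(motion=[0,-0.1,0,0,0,0,0,0,-0.1,0,0,0,0,0,0,0,0,0,0,0,0])

```text
time: 7.1
position: [0.5301, -0.0351, 0.1135]
ee_rot: [-3.138, 0.0, 0.756]
contact_force: [0.8, -0.8, -0.3]
opening: 0.0004
```

Run:
```python
from h import *
loc('m',-136.6)
```

```text
u 0.0646 v 0.0176 Fr -0.03 Fn 1.19
```

Request:
move_arm(motion=[0,-0.1,0,0,0,0,0,0,-0.1,0,0,0,0,0,0,0,0,0,0,0,0])

```text
time: 7.4
position: [0.5287, -0.0339, 0.1135]
ee_rot: [-3.138, 0.0, 0.756]
contact_force: [1.1, -1.3, -1.4]
opening: -0.0001
```

Run:
```python
from h import *
loc('m',-136.6)
```

```text
u 0.0648 v 0.0157 Fr 0.14 Fn 1.71
```

Request:
move_arm(motion=[0,-0.1,0,0,0,0,0,0,-0.1,0,0,0,0,0,0,0,0,0,0,0,0])

```text
time: 7.7
position: [0.5272, -0.0322, 0.1135]
ee_rot: [-3.138, 0.001, 0.756]
contact_force: [-0.1, -1.6, -0.3]
opening: -0.0003
```

Run:
```python
from h import *
loc('m',-136.6)
```

```text
u 0.0647 v 0.0134 Fr 1.13 Fn 1.10
```

Request:
move_arm(motion=[-0.05,-0.2,0,0,0,3.8,0,-0.05,-0.2,0,0,0,3.8,0,0,0,0,0,0,0,0])

```text
time: 8.0
position: [0.5238, -0.0295, 0.1135]
ee_rot: [-3.138, 0.001, 0.623]
contact_force: [-0.1, -0.2, -0.4]
opening: 0.0001
```

Request:
move_arm(motion=[-0.05,-0.2,0,0,0,1.8,0,-0.05,-0.2,0,0,0,1.8,0,0,0,0,0,0,0,0])

```text
time: 8.3
position: [0.5208, -0.0268, 0.1135]
ee_rot: [-3.138, 0.001, 0.562]
contact_force: [0.2, 0.0, 0.8]
opening: -0.0003
```

```bash
cat >> h.py <<'E'
def pol(j,off=0):
    p,R=cur();th=R.as_euler('xyz',degrees=True)[2]-180
    print('th',round(th,1));loc(j,th);d=p[:2]-JC[j];print('r',np.hypot(*d))
E
python3 - <<'E'
from h import *
pol('m')
E
```

```text
th -147.8
u 0.0634 v 0.0177 Fr -0.24 Fn 0.09
r 0.0658253105593716
```

Request:
move_arm(motion=[-0.1,-0.2,0,0,0,1.8,0,-0.1,-0.2,0,0,0,1.8,0,0,0,0,0,0,0,0])

```text
time: 8.6
position: [0.5172, -0.0241, 0.1137]
ee_rot: [-3.138, 0.0, 0.497]
contact_force: [0.6, -0.6, 0.5]
opening: 0.0002
```

Request:
move_arm(motion=[-0.1,-0.2,0,0,0,1.8,0,-0.05,-0.2,0,0,0,1.8,0,0,0,0,0,0,0,0])

```text
time: 8.9
position: [0.514, -0.0215, 0.1137]
ee_rot: [-3.138, 0.001, 0.435]
contact_force: [0.5, 0.6, 0.1]
opening: 0.0
```

Run:
```python
from h import *
pol('m')
a=manip.read_camera('wrist')[:,:,::-1];cv2.imwrite('pics/w4.png',a)
```

```text
th -155.0
u 0.0646 v 0.0179 Fr -0.70 Fn -0.33
r 0.06703887079141951
```

View pics/w4.png

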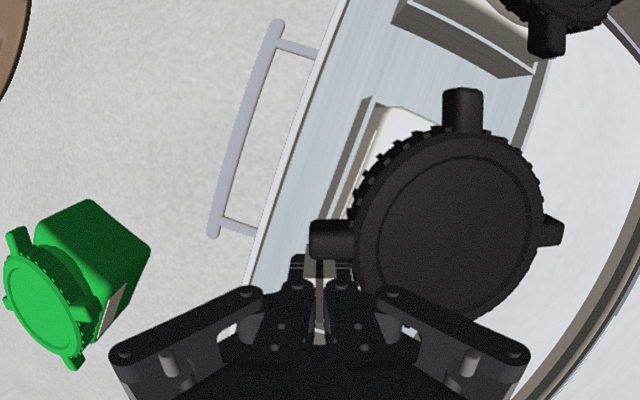

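Request:
move_arm(motion=[-0.05,-0.2,0,0,0,1.8,0,-0.05,-0.2,0,0,0,1.8,0,0,0,0,0,0,0,0])

```text
time: 9.25
position: [0.5113, -0.0185, 0.1136]
ee_rot: [-3.138, 0.002, 0.373]
contact_force: [0.8, -0.3, 0.1]
opening: -0.0001
```

Request:
move_arm(motion=[-0.05,-0.2,0,0,0,1.8,0,-0.05,-0.2,0,0,0,1.8,0,0,0,0,0,0,0,0])

```text
time: 9.55
position: [0.5089, -0.0152, 0.1136]
ee_rot: [-3.139, 0.002, 0.311]
contact_force: [-0.5, -1.5, 0.1]
opening: 0.0001
```

Request:
move_arm(motion=[-0.1,-0.2,0,0,0,1.8,0,-0.1,-0.2,0,0,0,1.8,0,0,0,0,0,0,0,0])

```text
time: 9.85
position: [0.5068, -0.0127, 0.1138]
ee_rot: [-3.14, 0.0, 0.247]
contact_force: [3.1, -2.6, -0.9]
opening: -0.0002
```

Run:
```python
from h import *
pol('m')
```

```text
th -165.8
u 0.0649 v 0.0194 Fr -2.38 Fn 3.26
r 0.06774249396664997
```

Request:
move_arm(motion=[0,-0.1,0,0,0,0,0,0,-0.1,0,0,0,0,0,0,0,0,0,0,0,0])

```text
time: 10.15
position: [0.5067, -0.0124, 0.1139]
ee_rot: [-3.141, 0.0, 0.247]
contact_force: [5.8, -7.4, -1.1]
opening: 0.0001
```

Run:
```python
from h import *
pol('m')
```

```text
th -165.9
u 0.0649 v 0.0191 Fr -3.84 Fn 8.61
r 0.06766194083944525
```

Request:
move_arm(motion=[0.1,-0.1,0,0,0,0,0,0,0,0,0,0,0,0,0,0,0,0,0,0,0])

```text
time: 10.45
position: [0.5068, -0.0122, 0.1139]
ee_rot: [3.141, 0.002, 0.246]
contact_force: [1.9, -11.0, 2.2]
opening: -0.0001
```

Run:
```python
from h import *
pol('m')
```

```text
th -165.9
u 0.0648 v 0.0190 Fr 0.81 Fn 11.09
r 0.06750000649630213
```

Request:
move_arm(motion=[0,0.4,0,0,0,0,0,0,0.8,0,0,0,0,0,-0.5,0,-3,0,0,0,0,0,0,-4,0,0,0,0,0,0,0,0,0,0,0])

```text
time: 10.95
position: [0.5071, -0.0213, 0.188]
ee_rot: [-3.14, -0.005, 0.248]
contact_force: [0.4, -0.1, -0.5]
opening: -0.0001
```

Run:
```python
from h import *
st()
rows([(fp('l',-73,.028,u=.067,z=.18),107,11)],dec=1)
```

```text
t 10.95 pos [ 0.5071 -0.0213  0.188 ] rpy [-179.9   -0.3   14.2] F [ 0.38 -0.05 -0.47] T [ 0.01 -0.05  0.08] op -0.0001 q [ 0.35  0.3  -0.48  1.91  0.16  0.97  0.04]
11 rows [1.1, -1.2, 0.1, 0.0, 0.0, -8.4, 0.0, 1.3, -1.0, 0.1, 0.0, -0.1, -8.5, 0.0, 1.4, -0.8, 0.0, 0.0, 0.0, -8.4, 0.0, 1.5, -0.6, 0.1, 0.1, 0.0, -8.4, 0.0, 1.6, -0.3, 0.1, 0.0, 0.0, -8.5, 0.0, 1.7, -0.1, 0.1, 0.0, -0.1, -8.4, 0.0, 1.6, 0.1, 0.0, 0.0, 0.0, -8.5, 0.0, 1.6, 0.3, 0.1, 0.0, 0.0, -8.4, 0.0, 1.5, 0.6, 0.1, 0.0, 0.0, -8.4, 0.0, 1.4, 0.8, 0.1, 0.0, -0.1, -8.5, 0.0, 1.3, 1.0, 0.0, 0.1, 0.0, -8.4, 0.0]
end [0.59492362 0.13494243 0.18046082] [-1.79955993e+02  1.13952380e-02  1.07000659e+02]
```

Request:
move_arm(motion=[1.1,-1.2,0,0,0,-8.4,0,1.3,-1,0,0,0,-8.5,0,1.4,-0.8,0,0,0,-8.4,0,1.5,-0.6,0.1,0,0,-8.4,0,1.6,-0.3,0,0,0,-8.5,0,1.7,-0.1,0.1,0,0,-8.4,0,1.6,0.1,0,0,0,-8.5,0,1.6,0.3,0.1,0,0,-8.4,0,1.5,0.6,0.1,0,0,-8.4,0,1.4,0.8,0.1,0,0,-8.5,0,1.3,1,0,0,0,-8.4,0,0,0,0,0,0,0,0,0,0,0,0,0,0,0])

```text
time: 12.25
position: [0.592, 0.1343, 0.178]
ee_rot: [-3.139, -0.004, 1.864]
contact_force: [-0.4, 0.3, -0.6]
opening: -0.0002
```

Run:
```python
from h import *
st();pol('l')
a=manip.read_camera('wrist')[:,:,::-1];cv2.imwrite('pics/w5.png',a)
cv2.imwrite("pics/w5c.png",cv2.resize(a[100:300,300:540],None,fx=3,fy=3,interpolation=2))
```

```text
t 12.25 pos [0.592  0.1343 0.178 ] rpy [-179.8   -0.2  106.8] F [-0.44  0.26 -0.56] T [-0.02 -0.02  0.  ] op -0.0002 q [ 0.26  0.56 -0.81  1.66  0.44  1.11  1.2 ]
th -73.2
u 0.0667 v 0.0248 Fr -0.38 Fn -0.34
r 0.07119328200524423
```

View pics/w5.png

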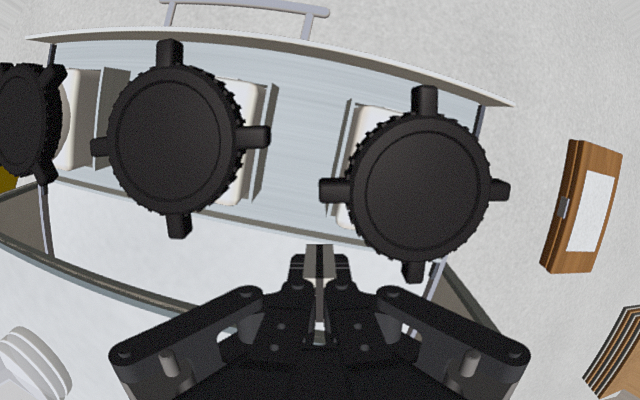

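View pics/w5c.png

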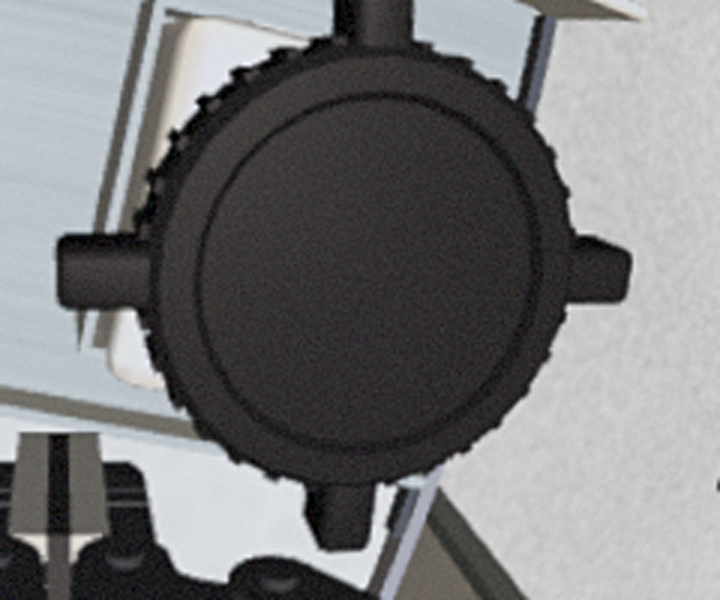

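Run:
```python
from h import *
m=manip.camera_model('wrist')
f=lambda p:((p[0]+.5)/3-.5+300,(p[1]+.5)/3-.5+100)
C=bp(m,f((368,272)),.127,True);print(C)
for p in ((60,272),(628,272)):
    d=bp(m,f(p),.123,True)-C;print(np.hypot(*d[:2]),np.degrees(np.arctan2(d[1],d[0])))
```

```text
[0.54911318 0.19414749 0.127     ]
0.06908980369362426 -72.1783089607488
0.0746364901185439 106.69870846474916
```

Request:
move_arm(motion=[0,0.1,2.2,0,0,0,0,0,0,2.2,0,0,0,0,0,0,2,0,0,0,0,0,0,0,0,0,0,0])

```text
time: 12.7
position: [0.5915, 0.1329, 0.1122]
ee_rot: [-3.135, -0.002, 1.863]
contact_force: [0.5, -0.9, 0.7]
opening: 0.0002
```

Run:
```python
from h import *
st();pol('l')
```

```text
t 12.7 pos [0.5915 0.1329 0.1122] rpy [-1.796e+02 -1.000e-01  1.068e+02] F [ 0.48 -0.93  0.67] T [ 0.04  0.07 -0.01] op 0.0002 q [ 0.23  0.63 -0.76  1.72  0.5   1.    1.15]
th -73.2
u 0.0679 v 0.0239 Fr 1.03 Fn 0.19
r 0.07200170425064507
```

Request:
move_arm(motion=[0.2,-0.1,0,0,0,0,0,0.1,-0.2,0,0,0,0,0,0,0,0,0,0,0,0])

```text
time: 13.0
position: [0.5897, 0.1371, 0.116]
ee_rot: [-3.142, -0.003, 1.866]
contact_force: [-0.0, 0.2, -0.3]
opening: -0.0001
```

Request:
move_arm(motion=[0,-0.1,0,0,0,0,0,0,-0.1,0,0,0,0,0,0,0,0,0,0,0,0])

```text
time: 13.3
position: [0.5876, 0.136, 0.115]
ee_rot: [-3.14, -0.003, 1.866]
contact_force: [0.2, 0.4, -0.1]
opening: -0.0001
```

Run:
```python
from h import *
pol('l')
```

```text
th -73.1
u 0.0638 v 0.0209 Fr -0.33 Fn 0.31
r 0.06714227236455127
```

Request:
move_arm(motion=[0,-0.1,0,0,0,0,0,0,-0.1,0,0,0,0,0,0,0,0,0,0,0,0])

```text
time: 13.6
position: [0.5856, 0.1355, 0.1147]
ee_rot: [-3.14, -0.003, 1.866]
contact_force: [0.1, 0.4, 0.5]
opening: -0.0003
```

Run:
```python
from h import *
pol('l')
```

```text
th -73.1
u 0.0637 v 0.0188 Fr -0.37 Fn 0.18
r 0.06646841307163001
```

Request:
move_arm(motion=[0,-0.1,0.1,0,0,0,0,0,-0.1,0.1,0,0,0,0,0,0,0,0,0,0,0])

```text
time: 13.9
position: [0.5842, 0.1351, 0.1129]
ee_rot: [-3.141, -0.003, 1.866]
contact_force: [1.5, 0.2, -0.2]
opening: -0.0
```

Request:
move_arm(motion=[0,-0.1,0,0,0,0,0,0,-0.1,0,0,0,0,0,0,0,0,0,0,0,0])

```text
time: 14.2
position: [0.582, 0.1342, 0.1129]
ee_rot: [-3.14, -0.003, 1.866]
contact_force: [1.8, -0.1, 1.2]
opening: -0.0002
```

Run:
```python
from h import *
pol('l')
```

```text
th -73.1
u 0.0640 v 0.0150 Fr 0.59 Fn 1.72
r 0.06571593936120734
```

Request:
move_arm(motion=[-0.05,-0.2,0,0,0,3.2,0,-0.05,-0.2,0,0,0,3.2,0,0,0,0,0,0,0,0])

```text
time: 14.5
position: [0.5781, 0.1319, 0.1128]
ee_rot: [-3.139, -0.002, 1.753]
contact_force: [1.7, -0.6, -0.1]
opening: 0.0
```

Request:
move_arm(motion=[-0.1,-0.2,0,0,0,1.8,0,-0.05,-0.2,0,0,0,1.8,0,0,0,0,0,0,0,0])

```text
time: 14.8
position: [0.5742, 0.1302, 0.1128]
ee_rot: [-3.139, -0.003, 1.691]
contact_force: [0.9, 0.1, 0.5]
opening: 0.0002
```

Run:
```python
from h import *
pol('l')
```

```text
th -83.1
u 0.0634 v 0.0177 Fr -0.01 Fn 0.90
r 0.06578440491389895
```

Request:
move_arm(motion=[-0.1,-0.2,0,0,0,1.8,0,-0.05,-0.2,0,0,0,1.8,0,0,0,0,0,0,0,0])

```text
time: 15.1
position: [0.5703, 0.1284, 0.1128]
ee_rot: [-3.139, -0.003, 1.628]
contact_force: [0.2, 0.3, 0.0]
opening: -0.0002
```

Request:
move_arm(motion=[-0.05,-0.2,0,0,0,1.8,0,-0.05,-0.2,0,0,0,1.8,0,0,0,0,0,0,0,0])

```text
time: 15.4
position: [0.5664, 0.127, 0.1127]
ee_rot: [-3.139, -0.002, 1.564]
contact_force: [-0.1, -0.2, -0.5]
opening: 0.0003
```

Run:
```python
from h import *
pol('l')
```

```text
th -90.4
u 0.0639 v 0.0178 Fr 0.22 Fn -0.08
r 0.06630476419769615
```

Request:
move_arm(motion=[-0.05,-0.2,0,0,0,1.8,0,-0.05,-0.2,0,0,0,1.8,0,0,0,0,0,0,0,0])

```text
time: 15.7
position: [0.5624, 0.1261, 0.1128]
ee_rot: [-3.139, -0.002, 1.502]
contact_force: [0.8, 0.2, -0.2]
opening: -0.0003
```

Request:
move_arm(motion=[-0.05,-0.2,0,0,0,1.8,0,-0.05,-0.2,0,0,0,1.8,0,0,0,0,0,0,0,0])

```text
time: 16.0
position: [0.5584, 0.1253, 0.1128]
ee_rot: [-3.139, -0.001, 1.439]
contact_force: [0.6, -0.7, -0.5]
opening: -0.0001
```

Request:
move_arm(motion=[-0.05,-0.2,0,0,0,1.8,0,-0.05,-0.2,0,0,0,1.8,0,0,0,0,0,0,0,0])

```text
time: 16.3
position: [0.5542, 0.125, 0.1128]
ee_rot: [-3.138, -0.001, 1.376]
contact_force: [0.0, 0.7, 0.2]
opening: -0.0003
```

Request:
move_arm(motion=[-0.05,-0.2,0,0,0,1.8,0,-0.05,-0.2,0,0,0,1.8,0,0,0,0,0,0,0,0])

```text
time: 16.6
position: [0.5501, 0.125, 0.1128]
ee_rot: [-3.138, -0.001, 1.313]
contact_force: [0.4, -1.1, 0.0]
opening: 0.0002
```

Run:
```python
from h import *
pol('l')
a=manip.read_camera('wrist')[:,:,::-1];cv2.imwrite('pics/w6.png',a)
```

```text
th -104.8
u 0.0635 v 0.0179 Fr 1.00 Fn 0.67
r 0.06598248359859016
```

View pics/w6.png

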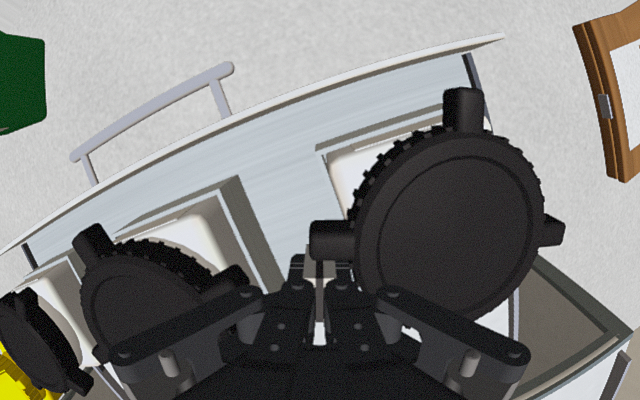

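Request:
move_arm(motion=[-0.1,-0.2,0,0,0,1.8,0,-0.05,-0.2,0,0,0,1.8,0,0,0,0,0,0,0,0])

```text
time: 16.95
position: [0.5473, 0.125, 0.1133]
ee_rot: [-3.141, -0.003, 1.249]
contact_force: [6.1, -0.6, -1.3]
opening: -0.0001
```

Request:
move_arm(motion=[0,-0.1,0,0,0,0,0,0,-0.05,0,0,0,0,0,0,0,0,0,0,0,0])

```text
time: 17.25
position: [0.5468, 0.1251, 0.1135]
ee_rot: [3.141, -0.003, 1.25]
contact_force: [6.6, -0.6, -0.8]
opening: -0.0001
```

Run:
```python
from h import *
pol('l')
```

```text
th -108.4
u 0.0633 v 0.0187 Fr -1.53 Fn 6.50
r 0.06596732390962147
```

Request:
move_arm(motion=[0,-0.1,0,0,0,0,0,0,-0.05,0,0,0,0,0,0,0,0,0,0,0,0])

```text
time: 17.55
position: [0.5461, 0.1252, 0.1139]
ee_rot: [3.14, -0.004, 1.249]
contact_force: [9.0, -2.2, -0.6]
opening: -0.0001
```

Run:
```python
from h import *
pol('l')
```

```text
th -108.4
u 0.0633 v 0.0180 Fr -0.78 Fn 9.26
r 0.06585100651434315
```

Request:
move_arm(motion=[0,-0.1,0,0,0,0,0,0,0,0,0,0,0,0,0,0,0,0,0,0,0])

```text
time: 17.85
position: [0.5457, 0.1252, 0.1141]
ee_rot: [3.139, -0.004, 1.249]
contact_force: [9.4, -2.9, 1.6]
opening: -0.0003
```

Run:
```python
from h import *
pol('l')
```

```text
th -108.4
u 0.0635 v 0.0176 Fr -0.22 Fn 9.81
r 0.06587018615773345
```

Request:
move_arm(motion=[0,-0.1,0,0,0,0,0,0,0,0,0,0,0,0,0,0,0,0,0,0,0])

```text
time: 18.15
position: [0.5453, 0.1253, 0.1143]
ee_rot: [3.138, -0.004, 1.249]
contact_force: [11.9, -4.2, 0.8]
opening: 0.0002
```

Run:
```python
from h import *
pol('l')
a=manip.read_camera('top')[:,:,::-1];cv2.imwrite('pics/top2.png',a)
cv2.imwrite("pics/top2c.png",cv2.resize(a[135:235,235:415],None,fx=4.4,fy=4.4,interpolation=2))
```

```text
th -108.5
u 0.0635 v 0.0173 Fr 0.24 Fn 12.58
r 0.06580153697178764
```

View pics/top2c.png

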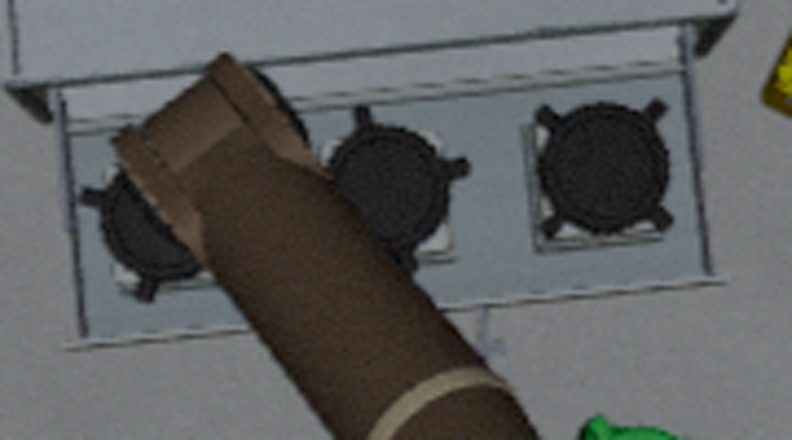

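Request:
move_arm(motion=[0,0.5,0,0,0,0,0,-0.3,0.6,0,0,0,0,0,0,0,-3,0,0,0,0,0,0,-4,0,0,0,0,0,0,-1,0,0,0,0,0,0,0,0,0,0,0])

```text
time: 18.8
position: [0.5517, 0.1202, 0.1943]
ee_rot: [-3.141, -0.003, 1.252]
contact_force: [-0.3, -0.2, 0.2]
opening: 0.0
```

Run:
```python
from h import *
st()
d=np.array([np.cos(np.radians(5.3)),np.sin(np.radians(5.3))])
h=np.array([.4385,.0095]);p=h-.034*d
rows([((*p,.19),95.3,6,-8)],dec=1)
rows([((*p,.19),95.3,6,-8),((*p,.03),95.3,6,-8)],dec=1)
```

```text
t 18.8 pos [0.5517 0.1202 0.1943] rpy [-179.9   -0.2   71.7] F [-0.31 -0.22  0.21] T [0.02 0.01 0.  ] op 0.0 q [ 0.22  0.43 -0.69  1.76  0.3   1.06  0.68]
6 rows [-2.6, -1.7, 0.1, -1.3, 0.2, -3.9, 0.0, -2.4, -1.9, 0.0, -1.3, 0.3, -4.0, 0.0, -2.3, -2.1, -0.1, -1.4, 0.2, -3.9, 0.0, -2.2, -2.2, -0.1, -1.3, 0.3, -3.9, 0.0, -2.0, -2.4, -0.1, -1.3, 0.2, -3.9, 0.0, -1.8, -2.5, -0.2, -1.3, 0.3, -4.0, 0.0]
end [0.40431364 0.00663188 0.18946915] [ 1.72022259e+02 -1.22127189e-02  9.53393914e+01]
12 rows [-2.6, -1.7, 0.1, -1.3, 0.2, -3.9, 0.0, -2.4, -1.9, 0.0, -1.3, 0.3, -4.0, 0.0, -2.3, -2.1, -0.1, -1.4, 0.2, -3.9, 0.0, -2.2, -2.2, -0.1, -1.3, 0.3, -3.9, 0.0, -2.0, -2.4, -0.1, -1.3, 0.2, -3.9, 0.0, -1.8, -2.5, -0.2, -1.3, 0.3, -4.0, 0.0, 0.0, -0.4, 2.6, 0.0, 0.0, 0.0, 0.0, 0.0, -0.3, 2.7, 0.0, 0.0, 0.0, 0.0, 0.0, -0.4, 2.6, 0.0, 0.0, 0.0, 0.0, 0.0, -0.4, 2.6, 0.0, 0.0, 0.0, 0.0, 0.0, -0.3, 2.7, 0.0, 0.0, 0.0, 0.0, 0.0, -0.4, 2.6, 0.0, 0.0, 0.0, 0.0]
end [0.40445134 0.0066789  0.02994493] [ 1.72022259e+02 -1.22127189e-02  9.53393914e+01]
```

Request:
move_arm(motion=[-2.6,-1.7,0.1,-1.3,0.2,-3.9,0,-2.4,-1.9,0,-1.3,0.3,-4,0,-2.3,-2.1,-0.1,-1.4,0.2,-3.9,0,-2.2,-2.2,-0.1,-1.3,0.3,-3.9,0,-2,-2.4,-0.1,-1.3,0.2,-3.9,0,-1.8,-2.5,-0.2,-1.3,0.3,-4,0,0,0,0,0,0,0,0,0,0,0,0,0,0,0])

```text
time: 19.6
position: [0.4029, 0.0053, 0.1877]
ee_rot: [3.006, 0.0, 1.661]
contact_force: [-0.0, -0.1, 0.6]
opening: 0.0001
```

Run:
```python
from h import *
st()
d=np.array([np.cos(np.radians(5.3)),np.sin(np.radians(5.3))])
h=np.array([.4385,.0095]);p=h-.034*d
rows([((*p,.03),95.3,8,-8)],dec=1)
a=manip.read_camera('top')[:,:,::-1];cv2.imwrite('pics/top3.png',a)
cv2.imwrite("pics/top3c.png",cv2.resize(a[135:255,235:415],None,fx=4.4,fy=4.4,interpolation=2))
cv2.imwrite('pics/w7.png',manip.read_camera('wrist')[:,:,::-1])
```

```text
t 19.6 pos [0.4029 0.0053 0.1877] rpy [172.2   0.   95.2] F [-0.04 -0.15  0.61] T [-0.02  0.18  0.06] op 0.0001 q [ 0.68  0.05 -0.82  2.21  0.07  0.77  1.48]
8 rows [0.0, -0.2, 2.0, 0.0, 0.0, 0.0, 0.0, 0.0, -0.3, 1.9, -0.1, 0.0, 0.0, 0.0, 0.0, -0.2, 2.0, 0.0, 0.0, -0.1, 0.0, 0.1, -0.3, 1.9, 0.0, 0.0, 0.0, 0.0, 0.0, -0.2, 2.0, 0.0, 0.0, 0.0, 0.0, 0.0, -0.3, 1.9, -0.1, 0.0, 0.0, 0.0, 0.0, -0.2, 2.0, 0.0, 0.0, 0.0, 0.0, 0.0, -0.3, 1.9, 0.0, 0.0, 0.0, 0.0]
end [0.40438703 0.00631765 0.03038325] [1.72031218e+02 3.34967261e-02 9.52573239e+01]
```

View pics/top3c.png

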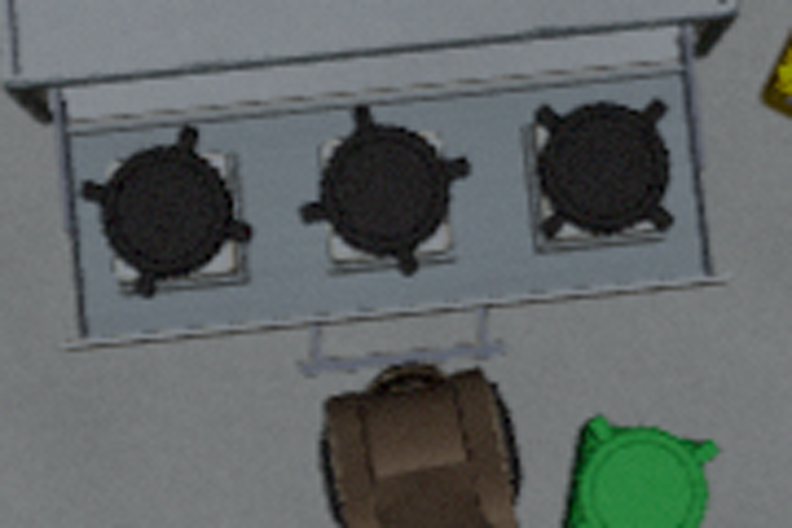

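View pics/w7.png

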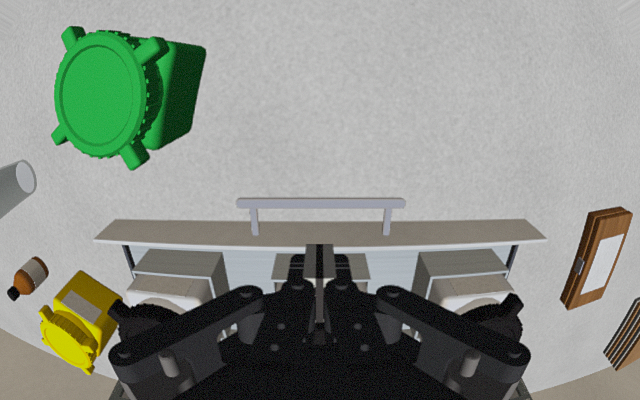

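Request:
move_arm(motion=[0,-0.3,2,0,0,0,0,0,-0.3,2,0,0,0,0,0,-0.3,2,0,0,0,0,0,-0.2,2,0,0,0,0,0,-0.3,2,0,0,0,0,0,-0.3,2,0,0,0,0,0,-0.2,2,0,0,0,0,0,-0.2,1.6,0,0,0,0,0,0,0,0,0,0,0])

```text
time: 20.6
position: [0.4036, 0.0077, 0.0288]
ee_rot: [3.009, -0.002, 1.666]
contact_force: [-0.7, -0.1, -1.0]
opening: 0.0003
```

Run:
```python
from h import *
st()
cv2.imwrite('pics/w8.png',manip.read_camera('wrist')[:,:,::-1])
```

```text
t 20.6 pos [0.4036 0.0077 0.0288] rpy [ 1.724e+02 -1.000e-01  9.550e+01] F [-0.66 -0.07 -0.97] T [-0.04  0.21 -0.02] op 0.0003 q [ 0.35  0.38 -0.57  2.37  0.6   0.37  0.94]
```

View pics/w8.png

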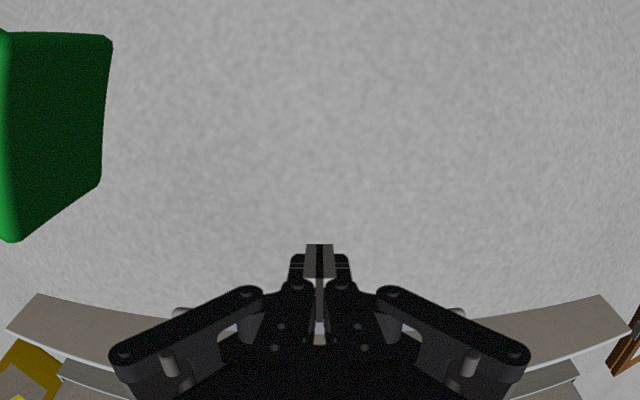

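Request:
move_arm(motion=[0,0.4,0.05,0,0,0,0,0,0.4,0.05,0,0,0,0,0,0.4,0.05,0,0,0,0,0,0.3,0.05,0,0,0,0,0,0.2,0,0,0,0,0])

```text
time: 21.15
position: [0.4221, 0.0076, 0.0316]
ee_rot: [3.004, 0.0, 1.664]
contact_force: [0.1, 0.4, 1.5]
opening: -0.0003
```

Request:
move_arm(motion=[0,0.2,0.05,0,0,0,0,0,0.2,0,0,0,0,0,0,0.2,0.05,0,0,0,0,0,0.2,0,0,0,0,0])

```text
time: 21.55
position: [0.4264, 0.0077, 0.0304]
ee_rot: [3.01, 0.001, 1.664]
contact_force: [-8.1, 0.6, 0.7]
opening: 0.0
```

Request:
move_arm(motion=[0,0.3,0.05,0,0,0,0,0,0.3,0.05,0,0,0,0,0,0.3,0.05,0,0,0,0,0,0.3,0.05,0,0,0,0,0,0.3,0.05,0,0,0,0,0,0.3,0.05,0,0,0,0])

```text
time: 22.15
position: [0.4447, 0.0094, 0.03]
ee_rot: [3.01, 0.001, 1.664]
contact_force: [-9.3, -1.5, 6.0]
opening: -0.0005
```

Run:
```python
from h import *
st()
cv2.imwrite('pics/s2.png',manip.read_camera('scene')[130:300,280:480,::-1].repeat(3,0).repeat(3,1))
```

```text
t 22.15 pos [0.4447 0.0094 0.03  ] rpy [1.725e+02 1.000e-01 9.530e+01] F [-9.33 -1.54  6.05] T [-0.17  1.71 -0.02] op -0.0005 q [ 0.35  0.43 -0.57  2.28  0.6   0.43  0.96]
```

View pics/s2.png

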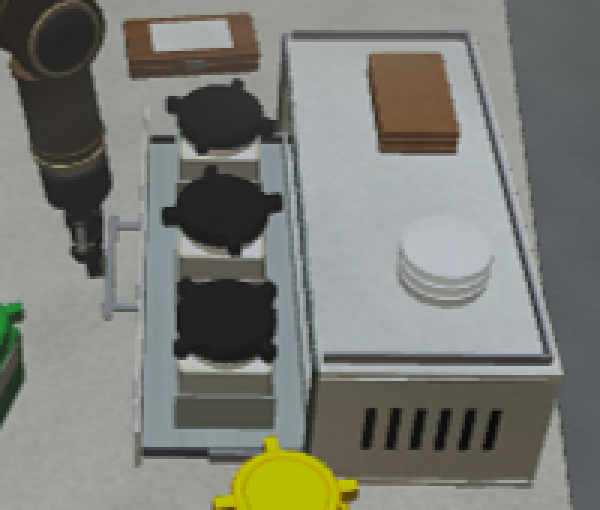

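Request:
move_arm(motion=[0,0.4,0.05,0,0,0,0,0,0.4,0.05,0,0,0,0,0,0.4,0.05,0,0,0,0,0,0.4,0.05,0,0,0,0,0,0.4,0.05,0,0,0,0,0,0.4,0.05,0,0,0,0,0,0.4,0.05,0,0,0,0,0,0.4,0.05,0,0,0,0,0,0.4,0.05,0,0,0,0,0,0.4,0.05,0,0,0,0])

```text
time: 23.2
position: [0.4842, 0.013, 0.03]
ee_rot: [3.011, 0.001, 1.664]
contact_force: [-8.7, 0.2, 1.5]
opening: 0.0
```

Run:
```python
from h import *
st()
```

```text
t 23.2 pos [0.4842 0.013  0.03  ] rpy [1.725e+02 1.000e-01 9.530e+01] F [-8.74  0.17  1.47] T [-0.19  1.94 -0.02] op 0.0 q [ 0.34  0.48 -0.57  2.19  0.59  0.48  0.98]
```

Request:
move_arm(motion=[0,0.4,0.05,0,0,0,0,0,0.4,0.05,0,0,0,0,0,0.4,0.05,0,0,0,0,0,0.4,0.05,0,0,0,0,0,0.4,0.05,0,0,0,0,0,0.4,0.05,0,0,0,0,0,0.4,0.05,0,0,0,0,0,0.4,0.05,0,0,0,0,0,0.4,0.05,0,0,0,0,0,0.4,0.05,0,0,0,0])

```text
time: 24.2
position: [0.5239, 0.0167, 0.0301]
ee_rot: [3.013, 0.001, 1.664]
contact_force: [-8.3, -1.3, -1.1]
opening: 0.0001
```

Request:
move_arm(motion=[0,0.4,0.05,0,0,0,0,0,0.4,0.05,0,0,0,0,0,0.4,0.05,0,0,0,0,0,0.4,0.05,0,0,0,0,0,0.4,0.05,0,0,0,0,0,0.4,0.05,0,0,0,0,0,0.4,0.05,0,0,0,0,0,0.4,0.05,0,0,0,0,0,0.4,0.05,0,0,0,0,0,0.4,0.05,0,0,0,0])

```text
time: 25.2
position: [0.5638, 0.0203, 0.0302]
ee_rot: [3.013, 0.001, 1.664]
contact_force: [-8.8, -1.6, -3.8]
opening: -0.0003
```

Run:
```python
from h import *
st()
cv2.imwrite('pics/s3.png',manip.read_camera('scene')[130:300,280:480,::-1].repeat(3,0).repeat(3,1))
```

```text
t 25.2 pos [0.5638 0.0203 0.0302] rpy [1.727e+02 1.000e-01 9.530e+01] F [-8.81 -1.63 -3.77] T [-0.27  2.02 -0.02] op -0.0003 q [ 0.31  0.58 -0.57  2.    0.58  0.58  1.03]
```

View pics/s3.png

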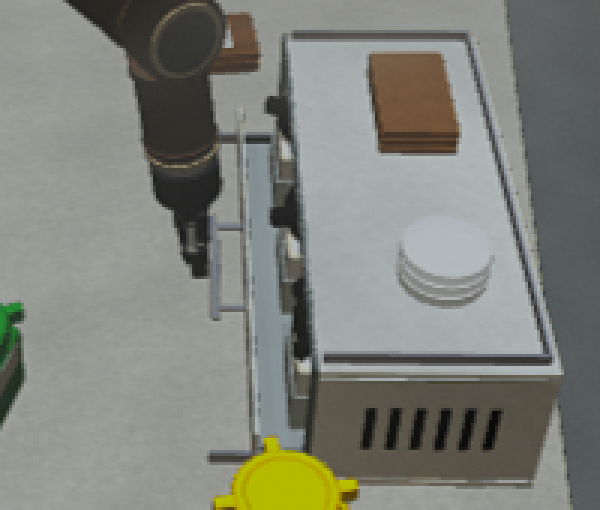

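Request:
move_arm(motion=[0,0.4,0.05,0,0,0,0,0,0.4,0.05,0,0,0,0,0,0.4,0.05,0,0,0,0,0,0.4,0.05,0,0,0,0,0,0.4,0.05,0,0,0,0,0,0.3,0.05,0,0,0,0,0,0.3,0.05,0,0,0,0,0,0.2,0.05,0,0,0,0,0,0.2,0,0,0,0,0,0,0.2,0.05,0,0,0,0])

```text
time: 26.25
position: [0.5962, 0.0234, 0.0303]
ee_rot: [3.013, 0.001, 1.664]
contact_force: [-7.7, -1.5, 1.4]
opening: -0.0
```

Request:
move_arm(motion=[0,0.2,0,0,0,0,0,0,0.2,0.05,0,0,0,0,0,0.2,0,0,0,0,0])

```text
time: 26.55
position: [0.6022, 0.0239, 0.0304]
ee_rot: [3.013, 0.001, 1.664]
contact_force: [-7.6, -0.9, -3.5]
opening: 0.0001
```

Request:
move_arm(motion=[0,0.2,0.05,0,0,0,0,0,0.2,0,0,0,0,0,0,0.1,0,0,0,0,0])

```text
time: 26.85
position: [0.607, 0.0243, 0.0304]
ee_rot: [3.013, 0.001, 1.664]
contact_force: [-10.0, -0.9, -2.3]
opening: -0.0
```

Request:
move_arm(motion=[0,0.1,0,0,0,0,0,0,0.1,0,0,0,0,0,0,0.1,0,0,0,0,0])

```text
time: 27.15
position: [0.6072, 0.0243, 0.0303]
ee_rot: [3.018, 0.002, 1.664]
contact_force: [-20.2, -2.1, 7.1]
opening: 0.0002
```

Request:
move_arm(motion=[0,-0.4,0,0,0,0,0,0,-1,-0.1,0,0,0,0,0,-2,-0.3,0,0,0,0,0,-3,-0.5,0,0,0,0,0,-4,-0.6,0,0,0,0,0,-2,-4,0,0,0,0,0,-1,-4,0,0,0,0,0,-1,-4,0,0,0,0,0,0,-4,0,0,0,0,0,0,0,0,0,0,0])

```text
time: 28.15
position: [0.4505, 0.0105, 0.1918]
ee_rot: [2.996, 0.003, 1.664]
contact_force: [1.0, -0.3, 0.5]
opening: -0.0
```

Run:
```python
from h import *
st()
a=manip.read_camera('scene')[:,:,::-1]
cv2.imwrite('pics/s4.png',cv2.resize(a[130:300,280:480],None,fx=3.5,fy=3.5,interpolation=2))
cv2.imwrite('pics/s4f.png',a)
a=manip.read_camera('top')[:,:,::-1];cv2.imwrite('pics/top4.png',a)
cv2.imwrite('pics/w9.png',manip.read_camera('wrist')[:,:,::-1])
```

```text
t 28.15 pos [0.4505 0.0105 0.1918] rpy [171.7   0.2  95.3] F [ 0.99 -0.27  0.51] T [-0.07  0.1   0.03] op -0.0 q [ 0.65  0.15 -0.85  2.11  0.19  0.79  1.36]
```

View pics/s4.png

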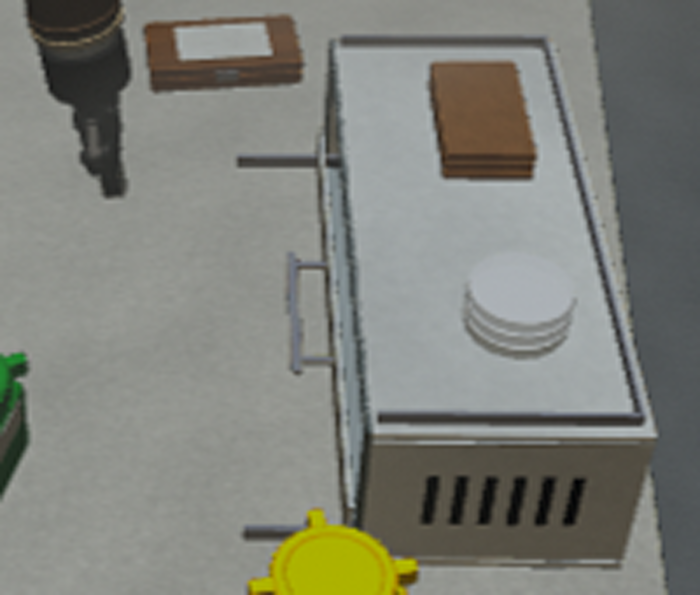

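View pics/top4.png

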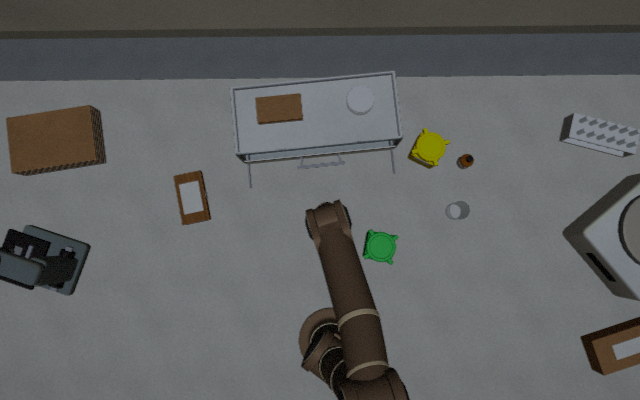

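View pics/w9.png

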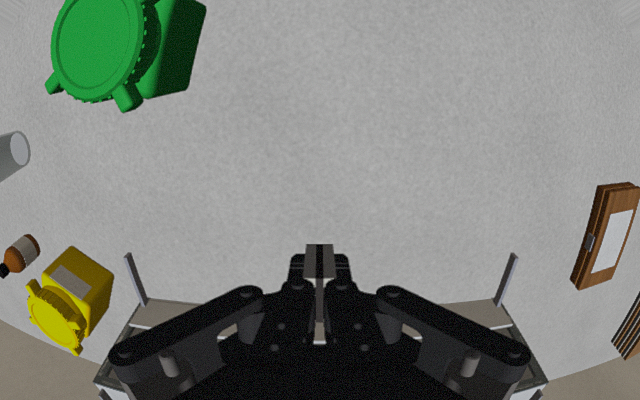

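Run:
```python
import cv2
a=cv2.imread("pics/top4.png")[140:190,290:360];cv2.imwrite("pics/t4c.png",cv2.resize(a,None,fx=10,fy=10,interpolation=2))
a=cv2.imread("pics/top0.png")[190:240,290:360];cv2.imwrite("pics/t0c.png",cv2.resize(a,None,fx=10,fy=10,interpolation=2))
a=cv2.imread("pics/s4f.png")[245:295,330:400];cv2.imwrite("pics/s4c.png",cv2.resize(a,None,fx=10,fy=10,interpolation=2))
```

```text
(no output)
```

View pics/t4c.png

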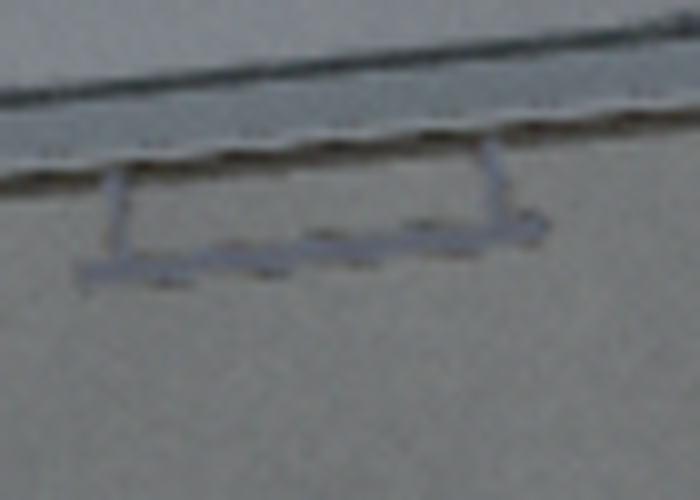

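View pics/t0c.png

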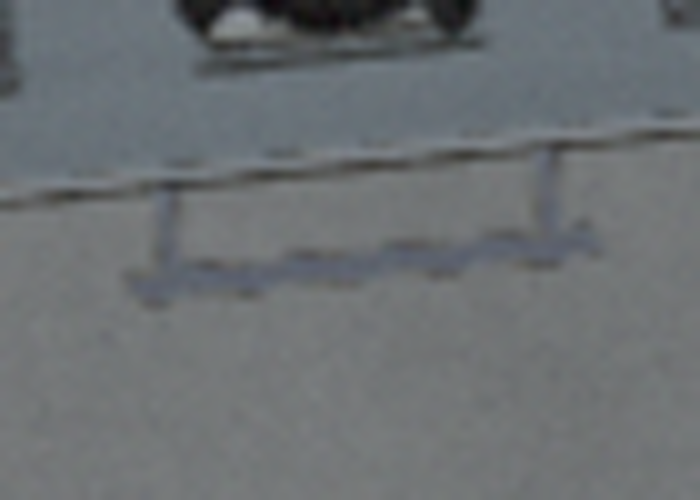

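View pics/s4c.png

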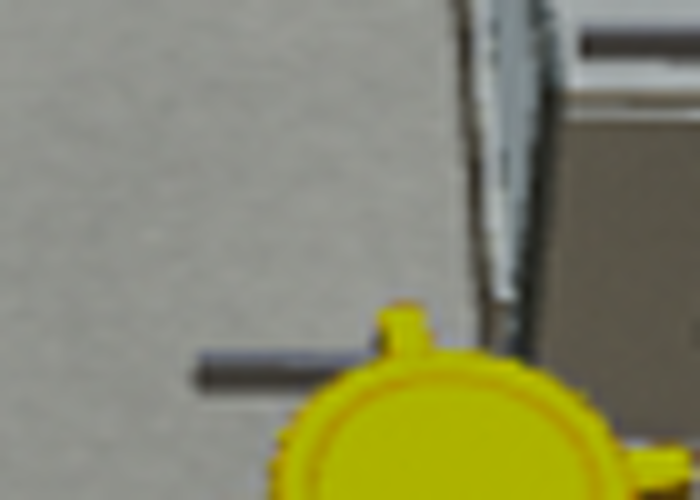

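Run:
```python
from h import *
t=manip.camera_model('top')
g=lambda p,o:bp(t,((p[0]+.5)/10-.5+o[0],(p[1]+.5)/10-.5+o[1]),.042)
for a,b in (((85,275),(140,287)),((545,228),(597,242)),((487,232),(545,250))):
    A=g(a,(290,140));B=g(b,(290,190));print(A[:2],B[:2],np.linalg.norm(A-B))
```

```text
[0.61446288 0.10792555] [0.43041208 0.08920411] 0.18500050653950562
[ 0.62989384 -0.05759525] [ 0.44481915 -0.07359005] 0.18576456708808928
[ 0.62864641 -0.03671726] [ 0.44215345 -0.05503822] 0.18739072352428465
```

Run:
```python
from workcell import manip
print(manip.job_done())
```

```text
the job is handed in; nothing more can be done
None
```

I tightened the two loose lids, checked the third, slid the tray fully home and handed the job in at about 28 s. I felt each lid by pushing one lug clockwise with the closed fingers.

| Lid (seen from the robot) | What I felt | Final push on the lug |
|---|---|---|
| Right | already tight, hardly moved | about 11 N |
| Middle | loose, turned about 30° to its stop | about 11 N |
| Left | loose, turned about 35° to its stop | about 12.5 N |

- **Forces:** these are my readings where the finger touched the lug. At the lug's end they come to about 10.5 to 12 N, within the 8 to 15 N snug range.
- **Left lid:** it gave about 1.5 mm more while I built up the last of the force. I took that as play in the jar's cell.
- **Tray:** I pushed it in by the handle at about 8 to 10 N, up to 20 N against the end stop. Comparing top-camera pictures from before and after, the handle had moved 185 to 187 mm, against 185 mm for fully home.
- **Other things on the bench:** the slide box, beaker, dropper bottle and the green and yellow look-alikes looked unmoved in the last pictures. The arm was clear of everything.
- **Not checked:** once inside the cabinet, the jars could not be seen. They were standing upright in their cells when last visible, partway in.

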